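# Condiments into the rack by height

### The arm

A 7-joint arm with a two-finger parallel gripper is mounted at the origin on a cart in front of the work surface, level with it; the furniture and walls round the work are solid. World frame = base frame: x ahead of the robot, y to its left, z up, the work surface at z = 0. Lengths are in m, angles in rad, forces in N, time in s.
With the tool pointing down it reaches from about 0.4 to 0.85 m from the base axis. Payload 10.4 kg.
Tool frame: the origin (TCP) lies at the very end of the fingers, on their centre line; the grasp point (between the pads) lies 19 mm behind it; z points along the fingers, y is the line along which they close (so a half turn about z gives the same grasp; the last joint's range is limited). The gripper opens to 85 mm and grips with 20 to 120 N. Pads are 22 mm wide; open, the fingers measure 114 mm over their backs; the gripper's body (76 mm by 85 mm) begins 54 mm behind the grasp point. The pads swing forward as they close: fully open they stand 13 mm farther back than shut.
Start: joints at [1.212, 0.332, -0.065, 1.46, 0.022, 1.35, -0.088], TCP at [0.206, -0.59, 0.231] pointing down, gripper open.
Joint ranges: [-2.6, 2.6], [-0.5, 2.12], [-1.47, 1.34], [0.16, 2.42], [-1.27, 4.41], [0.06, 2.06], [-2.6, 2.6]. Speed limits (rad/s): [2.22, 2.22, 2.79, 2.79, 3.14, 3.14, 3.14].

### API

Orientations are given as a unit quaternion [x, y, z, w].
In Python, from workcell import manip, optics gives the robot as it stands.
- The arm moves only by the tool jog_arm, never from a script. Its arguments are lists of equal length, an entry for each row: "dr": the turn, a rotation vector about the tool's x, y, z normalised to -1 to 1, where 1 is 4 degrees, a list of three; "translation": the shift along the tool's x, y, z normalised to -1 to 1, where 1 is 0.025 m, a list of three; "jaw": the opening, from 0 (shut) to 1 (fully open). A call has 1 to 10 rows; each row shifts and turns the commanded pose from where the row before left it, along the tool's axes as they then stand; what a row does not reach is not made up. A row lasts 1/10 s, in which the tool goes at most 50 mm and 8.59 degrees, less where a joint would pass 70% of its speed; a pose out of reach is approached as far as the arm can. A call with a number of a shift or a turn outside -1 to 1 is refused whole. A call with a gripper value outside its range is refused whole. The fingers move at their own pace and stop on an object; "squeeze" is the grip in N (left out, the last holds). Time passes only in rows, so rows that do not move let the fingers close. It gives the time, the measured TCP pose, the force, the opening and the grip force at its end, in the units of the state.
- manip.get_obs(): the state, without advancing time (a new reading comes with each control period).
- optics.camera(name): name is "scene" or "top"; returns a dict with "color" (420x560x3 uint8, red, green, blue), "mtx" (3x3 intrinsics, pixels), "R" (3x3) and "t" (3): a world point X has camera coordinates R X + t. Camera axes: x right, y down, z forward; pixel columns grow to the right and rows downward; lengths in m; the calibration is good to about 2 mm. A picture is of the moment at which its call begins. There is no depth.
- manip.hand_in(): hands the job in; it is judged then, once.
The state is a dict: "clock": time; "joint_pos": joint angles; "joint_velocities": joint speeds; "tau": joint torques, N m; "position": TCP position; "ee_rot": TCP orientation; "ft_force": force on the tool from outside, world axes, zero at the start; "torque": the same for the moment, N m; "grip_width": opening from 0.0 (shut) to 1.0 (fully open); "grasp_force": force on a finger pad.
Only numpy, scipy, OpenCV 4.12 (cv2) and the standard library are available. Lean on these libraries where they do the work, as an engineer would, in place of code of your own. Each camera call takes 0.05 s, during which the arm holds its last target. There are 200 camera calls.

### The job

Fill the wooden condiment rack: stand the sauce bottle, the pepper mill, the spice jar and the salt shaker upright in its four round wells, one to a well, in order of height, so that the row steps down from the tallest at the end where the jam jar stands to the shortest at the end where the orange mug stands. Leave the jam jar and the mug where they are.

Things in the scene. Friction and masses are not known exactly. Their poses are not given: they have to be found in the camera images.
- sauce_bottle: Tallest: dark sauce bottle with a yellow-gold screw cap, 206 mm high, base 58 mm across; it tapers above about 110 mm towards the cap and grips about 41 mm wide at 165 mm up. Origin: centre of its underside; z up. Loose, about 0.4 kg.
- pepper_mill: Second tallest: turned wooden pepper mill with a small metal knob on top, 170 mm high, base 58 mm across, round head 48 mm across, widest about 140 mm up. Origin: centre of its underside; z up. Loose, about 0.18 kg.
- spice_jar: Third: straight clear spice jar with green herbs, dark label and a black cap, 105 mm high, 41 mm across all the way up. Origin: centre of its underside; z up. Loose, about 0.11 kg.
- salt_shaker: Shortest: clear salt shaker, half full, with a grey dome top, 90 mm high, 44 mm across at the base, about 40 mm at 50 mm up. Origin: centre of its underside; z up. Loose, about 0.1 kg.
- well_1: Well 1 of 4, counted from the robot's left (+y), of the fixed wooden rack (90 x 336 x 24 mm). Recess 74 mm across, 9 mm deep down to the 3 mm cork mat in it, whose top, where things stand, is 15 mm above the worktop. Wells lie in a straight row, 80 mm apart. Origin: centre of the mat's underside; z up, y along the row towards well 1.
- well_2: Well 2 of 4, counted from the robot's left (+y), of the fixed wooden rack (90 x 336 x 24 mm). Recess 74 mm across, 9 mm deep down to the 3 mm cork mat in it, whose top, where things stand, is 15 mm above the worktop. Wells lie in a straight row, 80 mm apart. Origin: centre of the mat's underside; z up, y along the row towards well 1.
- well_3: Well 3 of 4, counted from the robot's left (+y), of the fixed wooden rack (90 x 336 x 24 mm). Recess 74 mm across, 9 mm deep down to the 3 mm cork mat in it, whose top, where things stand, is 15 mm above the worktop. Wells lie in a straight row, 80 mm apart. Origin: centre of the mat's underside; z up, y along the row towards well 1.
- well_4: Well 4 of 4, counted from the robot's left (+y), of the fixed wooden rack (90 x 336 x 24 mm). Recess 74 mm across, 9 mm deep down to the 3 mm cork mat in it, whose top, where things stand, is 15 mm above the worktop. Wells lie in a straight row, 80 mm apart. Origin: centre of the mat's underside; z up, y along the row towards well 1.
- jam_jar: Jam jar with red jam and a gold lid, 110 mm high, 71 mm across, standing behind one end of the rack (left or right), about 110 mm from its middle line. Origin: centre of its underside; z up. Loose, 0.45 kg. Above and behind it hangs a wall cabinet, from 0.45 m above the worktop up, its front at x = 0.63 m (handles at 0.60 m) for y below 0.24 m: keep wrist and elbow clear.
- mug: Orange mug, 88 mm high, 81 mm across without its handle, standing behind the other end of the rack. Origin: centre of its underside; z up. Loose.

How it is judged:
At the end, for the whole second after the job is handed in: Each stands upright (0.08 rad), released and at rest on the cork of its own well (20 mm of its centre, at most 4 mm above the cork): from the jam jar's end of the row sauce bottle, pepper mill, spice jar, salt shaker. Jar and mug upright within 20 mm of their start (((y of jam_jar in the frame of well_2 above 0 m and horizontal distance between sauce_bottle and well_1 below 0.02 m and horizontal distance between pepper_mill and well_2 below 0.02 m and horizontal distance between spice_jar and well_3 below 0.02 m and horizontal distance between salt_shaker and well_4 below 0.02 m) or (y of jam_jar in the frame of well_2 below 0 m and horizontal distance between sauce_bottle and well_4 below 0.02 m and horizontal distance between pepper_mill and well_3 below 0.02 m and horizontal distance between spice_jar and well_2 below 0.02 m and horizontal distance between salt_shaker and well_1 below 0.02 m)) and height (world z) of sauce_bottle between 0.012 and 0.019 m and angle between each of sauce_bottle, pepper_mill, spice_jar, salt_shaker's own z axis and vertical below 0.08 rad and linear speed of each of sauce_bottle, pepper_mill, spice_jar, salt_shaker below 0.02 m/s and angular speed of each of sauce_bottle, pepper_mill, spice_jar, salt_shaker below 0.2 rad/s and height (world z) of pepper_mill between 0.012 and 0.019 m and height (world z) of spice_jar between 0.012 and 0.019 m and height (world z) of salt_shaker between 0.012 and 0.019 m and distance of each of jam_jar, mug from where it was at the start of the episode below 0.02 m and angle between each of jam_jar, mug's own z axis and vertical below 0.1 rad); the robot touches nothing.
It fails at once if the jam jar or the mug is pushed more than 40 mm or tipped over (distance of any of jam_jar, mug from where it was at the start of the episode above 0.04 m or angle between any of jam_jar, mug's own z axis and vertical above 0.35 rad).
It also fails if it takes over 109 s, if anything falls off the work surface, if the arm or the gripper's body presses on something with over 40 N, if the wrist force passes 120 N, or if a joint passes its speed limit or range.

## Working session

There is one attempt and no reset: what is moved stays moved. The work goes in short steps, Python scripts to look and compute and a tool call to move; the robot and the scene stay as the last step left them, time stands still between calls to the robot, and variables do not carry over. Pictures are saved under pics/ and viewed, at most 14 in all, crops included, and the job is handed in when it is done.

Besides the shell and the picture viewer there is one more tool, called as name(argument=value, ...) on one line, values as JSON. jog_arm: Moves the arm, as the interface text tells. Scaled input: -1 to 1 covers 0.025 m each way for a shift and 4 degrees each way for a turn. Its arguments: {"type":"object","properties":{"dr":{"type":"array","items":{"type":"array","items":{"type":"number"}}},"translation":{"type":"array","items":{"type":"array","items":{"type":"number"}}},"jaw":{"type":"array","items":{"type":"number"}},"squeeze":{"type":"number"}},"required":["dr","translation","jaw"]}

```bash
mkdir -p pics; python3 - <<'E'
from workcell import manip, optics
import cv2,json,numpy as np
np.set_printoptions(suppress=True,precision=4)
print(manip.get_obs())
for n in("scene","top"):
    c=optics.camera(n); cv2.imwrite(f"pics/{n}0.png",c["color"][:,:,::-1]); np.savez(f"pics/{n}0.npz",**c)
    print(n,c["mtx"],c["R"],c["t"],-c["R"].T@c["t"])
E
```

```text
{'clock': 0.0, 'joint_pos': array([ 1.2124,  0.3329, -0.0647,  1.461 ,  0.0216,  1.3499, -0.0885]), 'joint_velocities': array([ 0.0005, -0.0007,  0.001 , -0.    , -0.0014, -0.0001, -0.0003]), 'tau': array([  0.0003, -62.5444,   0.0492, -39.1604,   0.0162,   0.01  ,
         0.    ]), 'position': array([ 0.2058, -0.5897,  0.2305]), 'ee_rot': array([ 0.9859,  0.1671, -0.0001, -0.0007]), 'ft_force': array([-0.6991, -0.2127, -0.0409]), 'torque': array([-0.0148,  0.0422,  0.024 ]), 'grasp_force': 0.0, 'grip_width': 0.9956097753108188}
scene [[379.1885   0.     278.6333]
 [  0.     379.1885 213.4746]
 [  0.       0.       1.    ]] [[ 0.7621 -0.6472  0.0166]
 [-0.3962 -0.4865 -0.7787]
 [ 0.512   0.5869 -0.6272]] [-0.3568  0.3193  0.5059] [ 0.1394 -0.3725  0.5719]
top [[404.0391   0.     283.674 ]
 [  0.     404.0391 219.4888]
 [  0.       0.       1.    ]] [[-0.0066 -0.9999 -0.013 ]
 [-0.985   0.0087 -0.1725]
 [ 0.1726  0.0117 -0.9849]] [0.1436 0.5395 0.8085] [0.3928 0.1294 0.8913]
```

View pics/scene0.png

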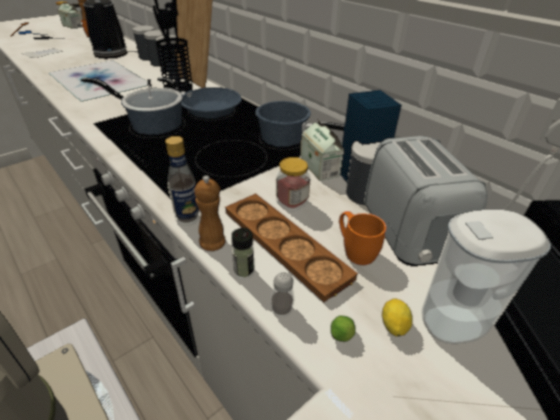

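View pics/top0.png

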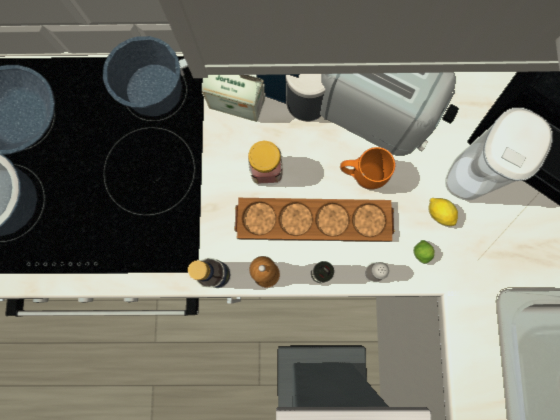

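The jam jar is at the robot's left (+y, top image (265,160)) and the mug at the right (375,168). The wells run from (259,218) to (369,220). The bottle cap is at (200,270), mill knob (262,268), spice cap (322,271) and salt dome (379,270). So the order is sauce→1, pepper→2, spice→3, salt→4.

```bash
cat > h.py <<'E'
import numpy as np, cv2
np.set_printoptions(suppress=True,precision=4)
def ray(c,uv):
    d=np.linalg.solve(c["mtx"],[uv[0],uv[1],1.]); R=c["R"]
    return -R.T@c["t"], R.T@d
def plane(c,uv,z):
    o,d=ray(c,uv); return o+d*(z-o[2])/d[2]
def proj(c,X):
    p=c["mtx"]@(c["R"]@np.asarray(X)+c["t"]); return p[:2]/p[2]
def blobs(m,amin=20):
    n,l,s,ce=cv2.connectedComponentsWithStats(m.astype(np.uint8))
    return [(ce[i],s[i]) for i in range(1,n) if s[i,4]>=amin]
E
python3 - <<'E'
from h import *
t=dict(np.load("pics/top0.npz")); s=dict(np.load("pics/scene0.npz"))
hsv=cv2.cvtColor(t["color"],cv2.COLOR_RGB2HSV); H,S,V=[hsv[:,:,i].astype(int) for i in range(3)]
g=t["color"].astype(int)
box=np.zeros(H.shape,bool); box[195:245,232:398]=1
print("rack"); 
rm=((S>90)&box).astype(np.uint8)
c=max(cv2.findContours(rm,0,2)[0],key=cv2.contourArea); r=cv2.minAreaRect(c); print(r)
for p in cv2.boxPoints(r): print(p,plane(t,p,.024))
# cork: grey-blurred saturation
for p in [(259,218),(296,218.5),(333,219.5),(369,220)]:
    sub=cv2.cvtColor(t["color"],cv2.COLOR_RGB2GRAY)
    print("well",p,plane(t,p,.02))
for n,p,z in [("sauce",(200,270),.206),("mill",(262,268),.17),("spice",(322,270),.105),("salt",(379,270),.09),("jam",(265,156),.11),("mug",(376,167),.088)]:
    print(n,plane(t,p,z))
im=cv2.resize(t["color"][190:295,180:400],None,fx=3.6,fy=3.6,interpolation=cv2.INTER_CUBIC); cv2.imwrite("pics/c1.png",im[:,:,::-1])
im=cv2.resize(s["color"][130:320,150:370],None,fx=3.1,fy=3.1,interpolation=cv2.INTER_CUBIC); cv2.imwrite("pics/c2.png",im[:,:,::-1])
E
```

```text
rack
((314.5072021484375, 218.9727020263672), (159.30010986328125, 41.270103454589844), 0.784824550151825)
[234.582  238.5148] [0.5039 0.2463 0.024 ]
[235.1473 197.2486] [0.5955 0.2464 0.024 ]
[394.4324 199.4306] [ 0.5873 -0.1032  0.024 ]
[393.8671 240.6968] [ 0.4964 -0.0971  0.024 ]
well (259, 218) [0.5493 0.1938 0.02  ]
well (296, 218.5) [0.5475 0.1128 0.02  ]
well (333, 219.5) [0.5445 0.0319 0.02  ]
well (369, 220) [ 0.5427 -0.0465  0.02  ]
sauce [0.4275 0.2795 0.206 ]
mill [0.4321 0.1771 0.17  ]
spice [0.4309 0.0654 0.105 ]
salt [ 0.4308 -0.0477  0.09  ]
jam [0.6603 0.1756 0.11  ]
mug [ 0.6416 -0.0519  0.088 ]
```

View pics/c1.png

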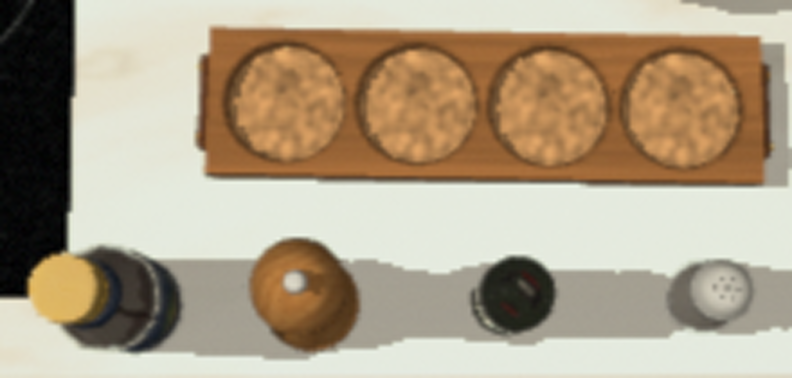

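View pics/c2.png

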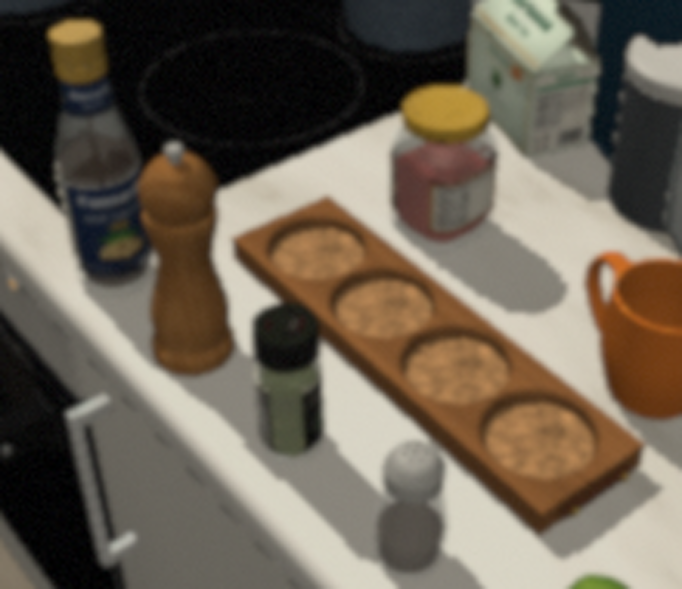

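The crop shows the cork circles at (288,103), (417,104), (549,106) and (682,107), the cap at (66,289), and all four items standing. The scene crop shows the bottle cap top at (77,33), the mill knob at (172,150) and the spice cap at (287,322). I'll cross-check these positions across the two views.

```bash
python3 - <<'E'
from h import *
t=dict(np.load("pics/top0.npz")); s=dict(np.load("pics/scene0.npz"))
a=lambda u,v:((u+.5)/3.6-.5+180,(v+.5)/3.6-.5+190)
b=lambda u,v:((u+.5)/3.1-.5+150,(v+.5)/3.1-.5+130)
def tri(p,q):
    P=[c["mtx"]@np.c_[c["R"],c["t"]] for c in (t,s)]
    X=cv2.triangulatePoints(P[0],P[1],np.array(p,float).reshape(2,1),np.array(q,float).reshape(2,1)); return (X[:3]/X[3]).ravel()
for n,p,q,z in [("sauce",a(66,289),b(77,33),.206),("mill",a(294,281),b(172,147),.170),("spice",a(516,294),b(287,322),.105),("salt",a(722,290),b(414,468),.08),
  ("w1",a(288,103),b(318,253),.015),("w2",a(417,104),b(384,308),.015),("w3",a(549,106),b(456,370),.015),("w4",a(682,107),b(540,440),.015)]:
    print(n,"top",plane(t,p,z),"scene",plane(s,q,z),"tri",tri(p,q))
E
```

```text
sauce top [0.4277 0.283  0.206 ] scene [0.4275 0.2799 0.206 ] tri [0.4283 0.2831 0.2043]
mill top [0.4326 0.1783 0.17  ] scene [0.4304 0.1764 0.17  ] tri [0.4322 0.1787 0.1682]
spice top [0.4284 0.0636 0.105 ] scene [0.4306 0.0618 0.105 ] tri [0.4296 0.0629 0.1046]
salt top [ 0.4309 -0.0522  0.08  ] scene [ 0.4294 -0.0555  0.08  ] tri [ 0.4313 -0.0531  0.0765]
w1 top [0.5496 0.1928 0.015 ] scene [0.5512 0.1941 0.015 ] tri [0.5496 0.1925 0.0167]
w2 top [0.5483 0.1138 0.015 ] scene [0.5495 0.1137 0.015 ] tri [0.5487 0.1136 0.0154]
w3 top [0.5463 0.0332 0.015 ] scene [0.5465 0.0339 0.015 ] tri [0.5462 0.0334 0.0156]
w4 top [ 0.545  -0.0477  0.015 ] scene [ 0.5449 -0.0471  0.015 ] tri [ 0.5447 -0.0475  0.0156]
```

jog_arm(dr=[[0,0,1],[0,0,1],[0,0,1],[0,0,1],[0,0,0.8],[0,0,0]], translation=[[0,0,-1],[0,0,-1],[0,0,-1],[0,0,0],[0,0,0],[0,0,0]], jaw=[0.8,0.8,0.8,0.8,0.8,0.8], squeeze=35)

```text
clock: 0.7
position: [0.2059, -0.59, 0.306]
ee_rot: [1.0, -0.0, -0.0, -0.0]
ft_force: [1.2, 0.3, -1.3]
grip_width: 0.8
grasp_force: 0.0
```

jog_arm(dr=[[0,0,0],[0,0,0],[0,0,0],[0,0,0],[0,0,0],[0,0,0],[0,0,0],[0,0,0],[0,0,0],[0,0,0]], translation=[[0.9,-1,0],[0.9,-1,0],[0.9,-1,0],[0.9,-1,0],[0.9,-1,0],[0.9,-1,0],[0.9,-1,0],[0.9,-1,0],[0.9,-1,0],[0.9,-1,0]], jaw=[0.8,0.8,0.8,0.8,0.8,0.8,0.8,0.8,0.8,0.8])

```text
clock: 1.7
position: [0.4314, -0.3387, 0.306]
ee_rot: [1.0, 0.001, -0.0, -0.0]
ft_force: [0.4, -0.4, 0.4]
grip_width: 0.799
grasp_force: 0.0
```

jog_arm(dr=[[0,0,0],[0,0,0],[0,0,0],[0,0,0],[0,0,0],[0,0,0],[0,0,0],[0,0,0],[0,0,0],[0,0,0]], translation=[[0,-1,0.6],[0,-1,0.6],[0,-1,0.6],[0,-1,0.6],[0,-1,0.6],[0,-1,0.6],[0,-1,0.6],[0,-1,0.4],[0,-1,0.4],[0,-1,0.4]], jaw=[0.8,0.8,0.8,0.8,0.8,0.8,0.8,0.8,0.8,0.8])

```text
clock: 2.7
position: [0.4303, -0.0889, 0.1707]
ee_rot: [1.0, 0.001, -0.0, 0.0]
ft_force: [0.6, 0.1, -0.5]
grip_width: 0.803
grasp_force: 0.0
```

jog_arm(dr=[[0,0,0],[0,0,0],[0,0,0],[0,0,0]], translation=[[0,-0.7,0],[0,-0.7,0],[0,0,0],[0,0,0]], jaw=[0.8,0.8,0.8,0.8])

```text
clock: 3.1
position: [0.4305, -0.0552, 0.1712]
ee_rot: [1.0, 0.001, -0.0, 0.0]
ft_force: [-0.6, -1.2, -0.6]
grip_width: 0.801
grasp_force: 0.0
```

jog_arm(dr=[[0,0,0],[0,0,0],[0,0,0],[0,0,0],[0,0,0],[0,0,0],[0,0,0]], translation=[[0,-0.07,1],[0,0,1],[0,0,1],[0,0,1],[0,0,1],[0,0,0.5],[0,0,0]], jaw=[0.8,0.8,0.8,0.8,0.8,0.8,0.8])

```text
clock: 3.8
position: [0.4295, -0.0537, 0.0325]
ee_rot: [1.0, 0.0, -0.001, -0.0]
ft_force: [0.1, -0.1, -0.5]
grip_width: 0.799
grasp_force: 0.0
```

jog_arm(dr=[[0,0,0],[0,0,0],[0,0,0],[0,0,0],[0,0,0],[0,0,0],[0,0,0],[0,0,0]], translation=[[0,0,0],[0,0,0],[0,0,0],[0,0,0],[0,0,0],[0,0,0],[0,0,0],[0,0,0]], jaw=[0.6,0.4,0.3,0.3,0.3,0.3,0.3,0.3])

```text
clock: 4.6
position: [0.4317, -0.0535, 0.0352]
ee_rot: [1.0, 0.0, 0.001, 0.0]
ft_force: [-0.5, -0.3, 6.2]
grip_width: 0.443
grasp_force: 34.6
```

jog_arm(dr=[[0,0,0],[0,0,0],[0,0,0],[0,0,0],[0,0,0],[0,0,0]], translation=[[0,0,-0.4],[0,0,-0.8],[0,0,-0.8],[0,0,-0.8],[0,0,-0.4],[0,0,0]], jaw=[0.3,0.3,0.3,0.3,0.3,0.3])

```text
clock: 5.2
position: [0.4316, -0.0534, 0.1154]
ee_rot: [1.0, 0.0, 0.002, 0.001]
ft_force: [0.1, -0.6, -1.9]
grip_width: 0.441
grasp_force: 35.1
```

jog_arm(dr=[[0,0,0],[0,0,0],[0,0,0],[0,0,0],[0,0,0],[0,0,0],[0,0,0],[0,0,0],[0,0,0]], translation=[[0.4,-0.06,0],[0.7,-0.06,0],[0.8,-0.06,0],[0.8,-0.06,0],[0.8,0,0],[0.7,0,0],[0.4,0,0],[0,0,0],[0,0,0]], jaw=[0.3,0.3,0.3,0.3,0.3,0.3,0.3,0.3,0.3])

```text
clock: 6.1
position: [0.545, -0.0469, 0.1131]
ee_rot: [1.0, 0.0, -0.001, -0.0]
ft_force: [-1.1, 0.7, -1.1]
grip_width: 0.44
grasp_force: 35.0
```

```bash
cat > snap.py <<'E'
import sys
from h import *
from workcell import optics
n=sys.argv[1]
a=optics.camera("top")["color"][120:320,170:420]; b=optics.camera("scene")["color"][110:330,140:400]
f=lambda i:cv2.resize(i,(400,int(400*i.shape[0]/i.shape[1])),interpolation=cv2.INTER_CUBIC)
a,b=f(a),f(b); h=max(len(a),len(b))
p=lambda i:np.pad(i,((0,h-len(i)),(0,0),(0,0)))
cv2.imwrite(f"pics/{n}.png",np.hstack([p(a),p(b)])[:,:,::-1])
E
python3 snap.py s1
```

```text
(no output)
```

View pics/s1.png

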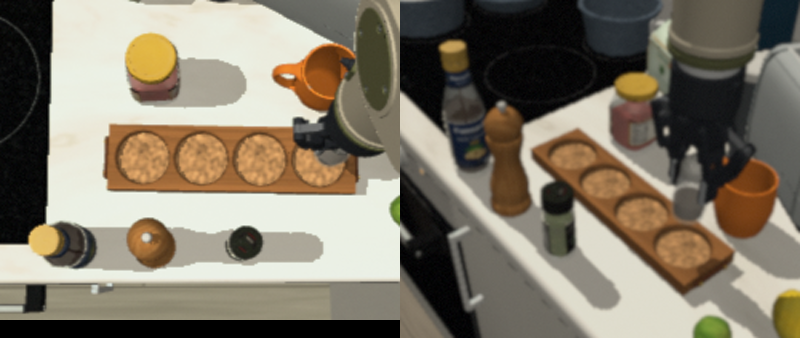

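The salt shaker hangs upright in the gripper above well 4 (scene view (690,195)), and nothing else has moved. Lowering it now.

jog_arm(dr=[[0,0,0],[0,0,0],[0,0,0],[0,0,0],[0,0,0],[0,0,0],[0,0,0]], translation=[[0,0,0.6],[0,0,0.6],[0,0,0.6],[0,0,0.4],[0,0,0.2],[0,0,0.1],[0,0,0]], jaw=[0.3,0.3,0.3,0.3,0.3,0.3,0.3])

```text
clock: 6.9
position: [0.5457, -0.0471, 0.0512]
ee_rot: [1.0, 0.0, -0.0, -0.0]
ft_force: [-0.6, 0.3, -0.8]
grip_width: 0.443
grasp_force: 35.0
```

jog_arm(dr=[[0,0,0],[0,0,0],[0,0,0],[0,0,0],[0,0,0],[0,0,0]], translation=[[0,0,0.06],[0,0,0],[0,0,0],[0,0,0],[0,0,0],[0,0,0]], jaw=[0.3,0.3,0.7,0.7,0.7,0.7])

```text
clock: 7.5
position: [0.5457, -0.0472, 0.0499]
ee_rot: [1.0, 0.0, 0.0, 0.0]
ft_force: [-0.1, 0.3, -0.1]
grip_width: 0.704
grasp_force: 0.0
```

jog_arm(dr=[[0,0,0],[0,0,0],[0,0,0],[0,0,0],[0,0,0],[0,0,0],[0,0,0],[0,0,0]], translation=[[0,0,-0.5],[0,0,-1],[0,0,-1],[0,0,-1],[0,0,-1],[0,0,-0.5],[0,0,0],[0,0,0]], jaw=[0.7,0.7,0.7,0.7,0.7,0.8,0.8,0.8])

```text
clock: 8.3
position: [0.5452, -0.0472, 0.1742]
ee_rot: [1.0, 0.0, -0.0, 0.0]
ft_force: [-0.1, 0.3, -0.0]
grip_width: 0.802
grasp_force: 0.0
```

jog_arm(dr=[[0,0,0],[0,0,0],[0,0,0],[0,0,0],[0,0,0],[0,0,0],[0,0,0]], translation=[[-0.93,-0.88,0],[-0.93,-0.88,0],[-0.93,-0.88,0],[-0.93,-0.88,0],[-0.93,-0.88,0],[0,0,0],[0,0,0]], jaw=[0.8,0.8,0.8,0.8,0.8,0.8,0.8])

```text
clock: 9.0
position: [0.4287, 0.0626, 0.174]
ee_rot: [1.0, 0.001, -0.0, 0.0]
ft_force: [0.1, -0.6, 0.5]
grip_width: 0.799
grasp_force: 0.0
```

jog_arm(dr=[[0,0,0],[0,0,0],[0,0,0],[0,0,0],[0,0,0],[0,0,0],[0,0,0]], translation=[[0,0,0.9],[0,0,1],[0,0,1],[0,0,1],[0,0,0.7],[0,0,0.3],[0,0,0]], jaw=[0.8,0.8,0.8,0.8,0.8,0.8,0.8])

```text
clock: 9.7
position: [0.4288, 0.0623, 0.0512]
ee_rot: [1.0, -0.0, -0.001, -0.0]
ft_force: [0.2, 0.2, 0.1]
grip_width: 0.796
grasp_force: 0.0
```

jog_arm(dr=[[0,0,0],[0,0,0],[0,0,0],[0,0,0],[0,0,0],[0,0,0],[0,0,0],[0,0,0]], translation=[[0,0,0],[0,0,0],[0,0,0],[0,0,0],[0,0,0],[0,0,0],[0,0,0],[0,0,0]], jaw=[0.6,0.4,0.3,0.3,0.3,0.3,0.3,0.3])

```text
clock: 10.5
position: [0.4301, 0.0628, 0.0532]
ee_rot: [1.0, 0.0, 0.001, 0.0]
ft_force: [-1.3, -0.8, 6.9]
grip_width: 0.468
grasp_force: 35.2
```

jog_arm(dr=[[0,0,0],[0,0,0],[0,0,0],[0,0,0],[0,0,0],[0,0,0]], translation=[[0,0,-0.4],[0,0,-0.8],[0,0,-0.8],[0,0,-0.8],[0,0,-0.4],[0,0,0]], jaw=[0.3,0.3,0.3,0.3,0.3,0.3])

```text
clock: 11.1
position: [0.43, 0.0628, 0.1336]
ee_rot: [1.0, 0.0, 0.001, 0.0]
ft_force: [-0.0, 0.2, -0.8]
grip_width: 0.47
grasp_force: 35.5
```

jog_arm(dr=[[0,0,0],[0,0,0],[0,0,0],[0,0,0],[0,0,0],[0,0,0],[0,0,0],[0,0,0],[0,0,0]], translation=[[0.4,0.2,0],[0.8,0.2,0],[0.8,0.2,0],[0.8,0.2,0],[0.8,0.2,0],[0.7,0.16,0],[0.38,0,0],[0,0,0],[0,0,0]], jaw=[0.3,0.3,0.3,0.3,0.3,0.3,0.3,0.3,0.3])

```text
clock: 12.0
position: [0.5456, 0.0342, 0.1315]
ee_rot: [1.0, 0.001, -0.001, -0.0]
ft_force: [-1.6, -0.6, -1.9]
grip_width: 0.471
grasp_force: 35.5
```

jog_arm(dr=[[0,0,0],[0,0,0],[0,0,0],[0,0,0],[0,0,0],[0,0,0],[0,0,0]], translation=[[0,0,0.6],[0,0,0.6],[0,0,0.6],[0,0,0.4],[0,0,0.2],[0,0,0.1],[0,0,0]], jaw=[0.3,0.3,0.3,0.3,0.3,0.3,0.3])

```text
clock: 12.7
position: [0.5463, 0.0339, 0.0697]
ee_rot: [1.0, 0.0, -0.0, -0.0]
ft_force: [0.1, -0.4, -1.1]
grip_width: 0.471
grasp_force: 35.6
```

jog_arm(dr=[[0,0,0],[0,0,0],[0,0,0],[0,0,0],[0,0,0],[0,0,0]], translation=[[0,0,0.07],[0,0,0],[0,0,0],[0,0,0],[0,0,0],[0,0,0]], jaw=[0.3,0.3,0.7,0.7,0.7,0.7])

```text
clock: 13.3
position: [0.5464, 0.0338, 0.0682]
ee_rot: [1.0, 0.0, 0.0, 0.0]
ft_force: [0.3, 0.6, 0.0]
grip_width: 0.696
grasp_force: 0.0
```

jog_arm(dr=[[0,0,0],[0,0,0],[0,0,0],[0,0,0],[0,0,0],[0,0,0],[0,0,0],[0,0,0]], translation=[[0,0,-0.5],[0,0,-1],[0,0,-1],[0,0,-1],[0,0,-1],[0,0,-1],[0,0,-0.7],[0,0,0]], jaw=[0.7,0.7,0.7,0.7,0.7,0.85,0.85,0.85])

```text
clock: 14.1
position: [0.5475, 0.0343, 0.2265]
ee_rot: [1.0, 0.0, 0.003, 0.0]
ft_force: [0.4, 0.2, -0.4]
grip_width: 0.846
grasp_force: 0.0
```

jog_arm(dr=[[0,0,0],[0,0,0],[0,0,0],[0,0,0],[0,0,0],[0,0,0],[0,0,0],[0,0,0]], translation=[[-0.77,-0.96,0],[-0.77,-0.96,0],[-0.77,-0.96,0],[-0.77,-0.96,0],[-0.77,-0.96,0],[-0.77,-0.96,0],[0,0,0],[0,0,0]], jaw=[0.85,0.85,0.85,0.85,0.85,0.85,0.85,0.85])

```text
clock: 14.9
position: [0.4304, 0.1778, 0.2229]
ee_rot: [1.0, 0.001, 0.0, 0.0]
ft_force: [0.7, -1.0, 0.7]
grip_width: 0.846
grasp_force: 0.0
```

jog_arm(dr=[[0,0,0],[0,0,0],[0,0,0],[0,0,0],[0,0,0],[0,0,0]], translation=[[0.04,0,0.9],[0,0,1],[0,0,1],[0,0,0.9],[0,0,0.4],[0,0,0]], jaw=[0.85,0.85,0.85,0.85,0.85,0.85])

```text
clock: 15.5
position: [0.4313, 0.1769, 0.1169]
ee_rot: [1.0, -0.0, -0.001, 0.0]
ft_force: [-0.2, -0.5, 1.0]
grip_width: 0.851
grasp_force: 0.0
```

jog_arm(dr=[[0,0,0],[0,0,0],[0,0,0],[0,0,0],[0,0,0],[0,0,0],[0,0,0],[0,0,0]], translation=[[0,0,0],[0,0,0],[0,0,0],[0,0,0],[0,0,0],[0,0,0],[0,0,0],[0,0,0]], jaw=[0.7,0.6,0.4,0.4,0.4,0.4,0.4,0.4])

```text
clock: 16.3
position: [0.4327, 0.1782, 0.1194]
ee_rot: [1.0, 0.0, 0.001, -0.0]
ft_force: [-0.9, -0.3, 6.8]
grip_width: 0.551
grasp_force: 35.7
```

jog_arm(dr=[[0,0,0],[0,0,0],[0,0,0],[0,0,0],[0,0,0],[0,0,0],[0,0,0],[0,0,0]], translation=[[0,0,-0.2],[0,0,-0.4],[0,0,-0.6],[0,0,-0.6],[0,0,-0.6],[0,0,-0.4],[0,0,-0.2],[0,0,0]], jaw=[0.4,0.4,0.4,0.4,0.4,0.4,0.4,0.4])

```text
clock: 17.1
position: [0.4319, 0.1778, 0.1936]
ee_rot: [1.0, 0.0, 0.0, 0.0]
ft_force: [0.5, -0.5, -2.6]
grip_width: 0.555
grasp_force: 36.3
```

```bash
python3 snap.py s2
```

```text
(no output)
```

View pics/s2.png

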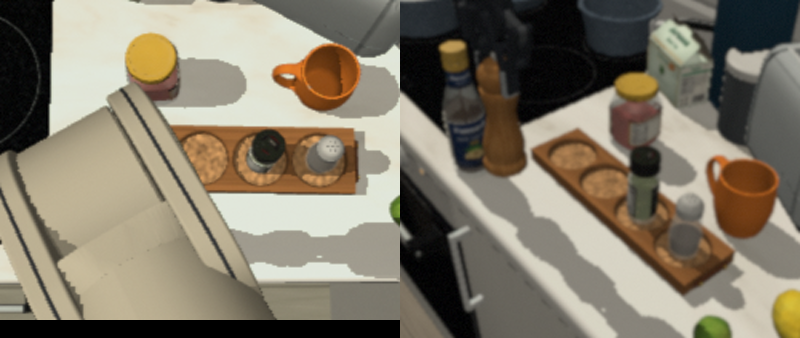

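The spice jar and salt shaker stand in wells 3 and 4, and the mill hangs upright in the gripper (scene view (500,130)). Carrying it to well 2.

jog_arm(dr=[[0,0,0],[0,0,0],[0,0,0],[0,0,0],[0,0,0],[0,0,0],[0,0,0],[0,0,0],[0,0,0],[0,0,0]], translation=[[0.3,0.2,0],[0.6,0.3,0],[0.7,0.4,0],[0.8,0.4,0],[0.8,0.4,0],[0.7,0.4,0],[0.5,0.3,0],[0.27,0.17,0],[0,0,0],[0,0,0]], jaw=[0.4,0.4,0.4,0.4,0.4,0.4,0.4,0.4,0.4,0.4])

```text
clock: 18.2
position: [0.5481, 0.1141, 0.1929]
ee_rot: [1.0, 0.001, -0.0, -0.0]
ft_force: [-0.8, 0.2, -1.9]
grip_width: 0.556
grasp_force: 36.4
```

jog_arm(dr=[[0,0,0],[0,0,0],[0,0,0],[0,0,0],[0,0,0],[0,0,0],[0,0,0]], translation=[[0,0,0.4],[0,0,0.6],[0,0,0.6],[0,0,0.3],[0,0,0.2],[0,0,0.1],[0,0,0]], jaw=[0.4,0.4,0.4,0.4,0.4,0.4,0.4])

```text
clock: 18.9
position: [0.5485, 0.1137, 0.1379]
ee_rot: [1.0, 0.0, -0.0, -0.0]
ft_force: [0.3, 0.5, -1.4]
grip_width: 0.558
grasp_force: 36.4
```

jog_arm(dr=[[0,0,0],[0,0,0],[0,0,0]], translation=[[0,0,0.06],[0,0,0.06],[0,0,0]], jaw=[0.4,0.4,0.4])

```text
clock: 19.2
position: [0.5485, 0.1136, 0.1351]
ee_rot: [1.0, 0.0, 0.0, 0.0]
ft_force: [-0.8, -1.1, -1.8]
grip_width: 0.557
grasp_force: 36.4
```

jog_arm(dr=[[0,0,0],[0,0,0],[0,0,0],[0,0,0]], translation=[[0,0,0.05],[0,0,0.04],[0,0,0],[0,0,0]], jaw=[0.4,0.4,0.4,0.4])

```text
clock: 19.6
position: [0.5496, 0.1139, 0.1345]
ee_rot: [1.0, 0.0, 0.001, -0.0]
ft_force: [-1.8, -1.2, 9.9]
grip_width: 0.553
grasp_force: 37.1
```

Contact (about 10 N upward). Releasing.

jog_arm(dr=[[0,0,0],[0,0,0],[0,0,0],[0,0,0],[0,0,0]], translation=[[0,0,0],[0,0,0],[0,0,0],[0,0,0],[0,0,0]], jaw=[0.65,0.8,0.8,0.8,0.8])

```text
clock: 20.1
position: [0.5484, 0.1137, 0.1327]
ee_rot: [1.0, 0.0, -0.0, 0.0]
ft_force: [-1.4, 0.4, -0.3]
grip_width: 0.794
grasp_force: 0.0
```

jog_arm(dr=[[0,0,0],[0,0,0],[0,0,0],[0,0,0],[0,0,0],[0,0,0],[0,0,0]], translation=[[0,0,-0.4],[0,0,-1],[0,0,-1],[0,0,-1],[0,0,-1],[0,0,-0.8],[0,0,0]], jaw=[0.8,0.8,0.8,0.8,0.8,0.8,0.8])

```text
clock: 20.8
position: [0.5496, 0.1143, 0.2665]
ee_rot: [1.0, 0.0, 0.003, -0.0]
ft_force: [0.8, 0.1, -0.9]
grip_width: 0.799
grasp_force: 0.0
```

jog_arm(dr=[[0,0,0],[0,0,0],[0,0,0],[0,0,0],[0,0,0],[0,0,0],[0,0,0],[0,0,0],[0,0,0],[0,0,0]], translation=[[-0.6,-0.84,0],[-0.6,-0.84,0],[-0.6,-0.84,0],[-0.6,-0.84,0],[-0.6,-0.84,0],[-0.6,-0.84,0],[-0.6,-0.84,0],[-0.6,-0.84,0],[0,0,0],[0,0,0]], jaw=[0.8,0.8,0.8,0.8,0.8,0.8,0.8,0.8,0.8,0.8])

```text
clock: 21.8
position: [0.4281, 0.2817, 0.2626]
ee_rot: [1.0, 0.001, -0.0, 0.0]
ft_force: [-0.1, 0.1, 0.6]
grip_width: 0.797
grasp_force: 0.0
```

jog_arm(dr=[[0,0,0],[0,0,0],[0,0,0],[0,0,0],[0,0,0],[0,0,0],[0,0,0]], translation=[[0,0,0.8],[0,0,0.9],[0,0,0.9],[0,0,0.9],[0,0,0.8],[0,0,0.36],[0,0,0]], jaw=[0.8,0.8,0.8,0.8,0.8,0.8,0.8])

```text
clock: 22.5
position: [0.4283, 0.2805, 0.1453]
ee_rot: [1.0, -0.0, -0.001, 0.001]
ft_force: [0.7, -0.7, 0.4]
grip_width: 0.802
grasp_force: 0.0
```

jog_arm(dr=[[0,0,0],[0,0,0],[0,0,0],[0,0,0],[0,0,0],[0,0,0],[0,0,0],[0,0,0]], translation=[[0,0,0],[0,0,0],[0,0,0],[0,0,0],[0,0,0],[0,0,0],[0,0,0],[0,0,0]], jaw=[0.6,0.4,0.3,0.3,0.3,0.3,0.3,0.3], squeeze=50)

```text
clock: 23.3
position: [0.4292, 0.2823, 0.1479]
ee_rot: [1.0, 0.0, 0.001, -0.001]
ft_force: [0.4, 0.6, 6.7]
grip_width: 0.479
grasp_force: 50.1
```

jog_arm(dr=[[0,0,0],[0,0,0],[0,0,0],[0,0,0],[0,0,0],[0,0,0],[0,0,0],[0,0,0]], translation=[[0,0,-0.2],[0,0,-0.4],[0,0,-0.6],[0,0,-0.6],[0,0,-0.6],[0,0,-0.4],[0,0,-0.2],[0,0,0]], jaw=[0.3,0.3,0.3,0.3,0.3,0.3,0.3,0.3])

```text
clock: 24.1
position: [0.4286, 0.2817, 0.2219]
ee_rot: [1.0, 0.0, 0.001, -0.0]
ft_force: [0.5, -0.1, -4.8]
grip_width: 0.476
grasp_force: 50.3
```

```bash
python3 snap.py s3
```

```text
(no output)
```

View pics/s3.png

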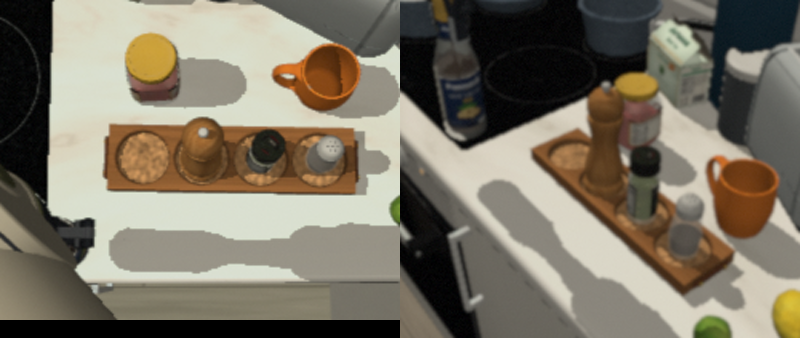

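The mill stands in well 2 and the bottle is held upright above the counter. Carrying it to well 1.

jog_arm(dr=[[0,0,0],[0,0,0],[0,0,0],[0,0,0],[0,0,0],[0,0,0],[0,0,0],[0,0,0],[0,0,0],[0,0,0]], translation=[[0.3,0.2,0],[0.6,0.4,0],[0.7,0.55,0],[0.8,0.6,0],[0.8,0.6,0],[0.7,0.5,0],[0.6,0.4,0],[0.36,0.3,0],[0,0,0],[0,0,0]], jaw=[0.3,0.3,0.3,0.3,0.3,0.3,0.3,0.3,0.3,0.3])

```text
clock: 25.2
position: [0.5493, 0.1937, 0.2212]
ee_rot: [1.0, 0.001, -0.0, -0.0]
ft_force: [-1.1, 1.5, -4.7]
grip_width: 0.48
grasp_force: 50.4
```

jog_arm(dr=[[0,0,0],[0,0,0],[0,0,0],[0,0,0],[0,0,0],[0,0,0],[0,0,0],[0,0,0]], translation=[[0,0,0.4],[0,0,0.6],[0,0,0.6],[0,0,0.3],[0,0,0.2],[0,0,0.1],[0,0,0.06],[0,0,0]], jaw=[0.3,0.3,0.3,0.3,0.3,0.3,0.3,0.3])

```text
clock: 26.0
position: [0.5501, 0.1929, 0.165]
ee_rot: [1.0, 0.0, 0.0, -0.0]
ft_force: [0.6, -0.5, -4.5]
grip_width: 0.478
grasp_force: 50.4
```

jog_arm(dr=[[0,0,0],[0,0,0],[0,0,0],[0,0,0]], translation=[[0,0,0.05],[0,0,0.04],[0,0,0],[0,0,0]], jaw=[0.3,0.3,0.3,0.3])

```text
clock: 26.4
position: [0.5502, 0.1931, 0.163]
ee_rot: [1.0, 0.0, 0.0, -0.0]
ft_force: [-0.3, -0.4, 0.6]
grip_width: 0.472
grasp_force: 51.0
```

Touching down (the weight has come off). Release, rise and check.

jog_arm(dr=[[0,0,0],[0,0,0],[0,0,0],[0,0,0],[0,0,0],[0,0,0]], translation=[[0,0,0.02],[0,0,0],[0,0,0],[0,0,0],[0,0,0],[0,0,0]], jaw=[0.3,0.55,0.68,0.68,0.68,0.68])

```text
clock: 27.0
position: [0.5499, 0.1928, 0.162]
ee_rot: [1.0, 0.0, -0.0, 0.0]
ft_force: [0.5, -0.1, -0.6]
grip_width: 0.677
grasp_force: 0.0
```

jog_arm(dr=[[0,0,0],[0,0,0],[0,0,0],[0,0,0],[0,0,0],[0,0,0]], translation=[[0,0,-0.4],[0,0,-0.8],[0,0,-0.8],[0,0,-0.8],[0,0,-0.8],[0,0,0]], jaw=[0.68,0.68,0.68,0.68,0.68,0.68])

```text
clock: 27.6
position: [0.551, 0.1937, 0.2556]
ee_rot: [1.0, 0.0, 0.002, -0.001]
ft_force: [-0.1, 1.0, -0.4]
grip_width: 0.68
grasp_force: 0.0
```

jog_arm(dr=[[0,0,0],[0,0,0],[0,0,0],[0,0,0],[0,0,0],[0,0,0],[0,0,0],[0,0,0],[0,0,0],[0,0,0]], translation=[[-0.5,-1,0],[-0.5,-1,0],[-0.5,-1,0],[-0.5,-1,0],[-0.5,-1,0],[-0.5,-1,0],[-0.5,-1,0],[-0.3,-1,0],[0,0,0],[0,0,0]], jaw=[0.68,0.68,0.68,0.68,0.68,0.68,0.68,0.68,0.68,0.68])

```text
clock: 28.6
position: [0.4545, 0.3929, 0.2517]
ee_rot: [1.0, 0.001, -0.0, 0.0]
ft_force: [1.1, -0.3, -0.9]
grip_width: 0.679
grasp_force: 0.0
```

```bash
python3 snap.py s4
```

```text
(no output)
```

View pics/s4.png

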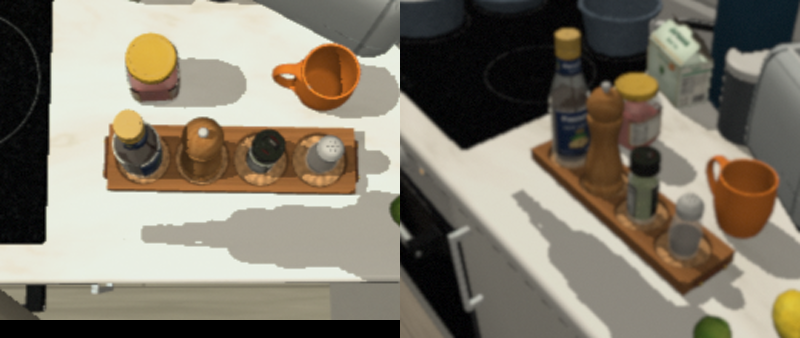

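The bottle, mill, spice jar and salt shaker stand in wells 1 to 4, and the jam jar and mug haven't moved. I'll check the measured tops against where upright ones should be.

```bash
python3 - <<'E'
from h import *
t=dict(np.load("pics/top0.npz"))
for n,u,v,z in [("sauce",128,123,.221),("mill",203,131,.185),("spice",267,142,.12),("salt",329,145,.097)]:
    print(n,plane(t,(170+u*.625,120+v*.625),z))
E
```

```text
sauce [0.5499 0.1945 0.221 ]
mill [0.5484 0.114  0.185 ]
spice [0.5483 0.035  0.12  ]
salt [ 0.5484 -0.045   0.097 ]
```

All four tops lie within about 4 mm of their well centres, so everything is upright.

```bash
python3 -c "
from workcell import manip
print(manip.hand_in())"
```

```text
the job is handed in; nothing more can be done
None
```

I handed the job in at about 29 s: the sauce bottle, pepper mill, spice jar and salt shaker stand upright in wells 1 to 4 from the jam jar's end, tops within about 4 mm of their well centres, and the jar and mug have not moved in the pictures; no verdict came back.

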